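# Draw a copper heat spreader off its tray and lay it on the hot plate

### The job

The copper heat spreader lies sunk in the sprung tray of the parts stand, too thin to be picked up there. Press on it lightly until the tray bottoms and it holds (never hard: it marks and bends) and slide it out over the tray's open end until it overhangs enough to be gripped by its two long sides, then lift it off and lay it flat and straight on the bed of the small hot plate, with its far end gently pushed up against the stop. Do not let it drop, and leave everything else on the bench where it is.

Things in the scene. Friction and masses are not known exactly. Their poses are not given: they have to be found in the camera images.
- spreader: copper plate, 120 mm long (x), 50 wide (y), 3 thick, 150 g; origin: centre of its underside. Starts flat in the stand's tray, long side along it, 2-6 mm from the back wall, about 24 mm inside the open end. A sprung bar rubbing on its side resists sliding: a press of 10-14 N drags it along with a little slip, under 5 N it stays. Keep its force on tray floor or hot plate below 25 N
- stand: fixed grey stand, 156 mm long (x), 74 wide (y); origin: centre of its foot on the bench. A tray on top: level floor 50 mm above the bench at rest, 54 wide; side walls 10 thick, 4 above the floor; back wall 8 above it, inner face at x=+70; open at its -x end (x=-78), a sheer drop to the bench. A sprung bar in the -y wall (x=-47) presses the spreader to the +y wall with about 5 N
- stand_edge (a point): middle of the open edge of the stand's tray, at floor height (50 mm above the bench); axes as the stand's: +x runs into the tray, so the spreader slides out towards -x
- tray_floor: the tray's black floor, 148 x 53 x 4 mm; origin: underside, under the stand's centre, 46 mm above the bench at rest. It is sprung: pressed with 2 to 4 N it sinks, level, until it meets a hard stop 1 to 6 mm down (different each time, not visible); only there does the press build up. Let go, it rises again
- hotplate: fixed small hot plate; origin on the bench under its bed's centre. Bed: aluminium block 80 mm long (x from -40 to +40), 44 wide (y), flat top 50 mm above the bench, free at its -x end and sides. At its +x end a steel stop rises 14 mm above the bed, face at x=+40. Black base below, 70 wide, 26 high, x from -38 to +82, with a control box (42 high) behind the stop
- stop_foot (a point): middle of the foot of the stop's face, on the bed's top (50 mm above the bench); axes as the hot plate's. Seated, the spreader's end touches the stop, its middle 60 mm before it on the bed's centre line, so that 40 mm of it overhang the bed's -x end
- jar: bystander: small amber jar, 38 mm across, 45 mm high, between stand and hot plate; origin at the centre of its underside
- spare_plate: bystander: aluminium plate, 75 x 30 x 6 mm, flat on the bench; origin at the centre of its underside
- flux: bystander: white flux bottle, 52 mm across, 120 mm high; origin at the centre of its underside
- driver: bystander: screwdriver with black handle, 160 mm, lying on the bench
- spool: bystander: metal solder spool standing on its end, 54 mm across, 40 mm high; origin at the centre of its underside
- tub: bystander: white open tub, 64 mm across, 70 mm high; origin at the centre of its underside
Mind the look-alikes: they are no part of the job. There is more than one size of the spreader; the job needs the larger.

How it is judged:
By the outcome, as a careful person would: the job done as asked, in the order asked, and still so for the second after the job is handed in, with the robot touching nothing.
It also fails if it takes over 61 s, if anything falls off the work surface, if the arm or the gripper's body presses on something with over 40 N, if the wrist force passes 120 N, or if a joint passes its speed limit or range.

### The arm

A 6-joint arm with a two-finger parallel gripper is mounted at the origin on the work surface. World frame = base frame: x ahead of the robot, y to its left, z up, the work surface at z = 0. Lengths are in m, angles in rad, forces in N, time in s.
With the tool pointing down it reaches from about 0.375 to 0.925 m from the base axis. Payload 5.7 kg.
Tool frame: the origin (TCP) lies midway between the tips of the shut fingers; the grasp point (between the pads) lies 19 mm behind it; z points along the fingers, y is the line along which they close (so a half turn about z gives the same grasp; the last joint's range is limited). The gripper opens to 85 mm and grips with 20 to 120 N. Pads are 22 mm wide; open, the fingers measure 114 mm over their backs; the gripper's body (76 mm by 85 mm) begins 54 mm behind the grasp point. The pads swing forward as they close: fully open they stand 13 mm farther back than shut.
Start: joints at [-1.412, 0.359, 1.51, -0, 1.272, -0.115], TCP at [0.162, -0.578, 0.231] pointing down, gripper open.
Joint ranges: [-2.97, 2.97], [-1.01, 2.36], [0.21, 2.38], [-0.96, 4.11], [0.2, 2.71], [-2.98, 2.98]. Speed limits (rad/s): [2.39, 2.39, 3.14, 3.14, 3.14, 3.14].

### API

Orientations are given as a rotation vector (axis times angle).
In Python, from station import r gives the robot as it stands.
- The arm moves only by the shell command python3 -m jog 'ROWS' [FORCE]. ROWS is JSON, a list of rows, each an object of numbers: "tx", "ty", "tz": the shift along the tool's x, y, z normalised to -1 to 1, where 1 is 150 mm; "wx", "wy", "wz": the turn, a rotation vector about the tool's x, y, z normalised to -1 to 1, where 1 is 360 degrees; "grip": the gripper command: -1 is shut, 1 is fully open, values between are in proportion. In form: [{"tx": .., "ty": .., "tz": .., "wx": .., "wy": .., "wz": .., "grip": ..}, ...]. A call has 1 to 8 rows; each row is the pose to reach, as a shift and turn from the pose commanded when the call began, along the tool's axes at that moment, turning the shorter way round; what a row does not reach only later rows make up. A row lasts 1/10 s, in which the tool goes at most 50 mm and 8.59 degrees, less where a joint would pass 70% of its speed; a pose out of reach is approached as far as the arm can. A call with a number of a shift or a turn outside -1 to 1 is refused whole. A call with a gripper value outside its range is refused whole. The fingers move at their own pace and stop on an object; FORCE is the grip in N (left out, the last holds). Time passes only in rows, so rows that repeat a pose let the fingers close. It gives the time, the measured TCP pose, the force, the opening and the grip force at its end, in the units of the state.
- r.observe(): the state, without advancing time (a new reading comes with each control period).
- r.read_camera(name): name is "side" or "top"; returns (picture, depth): 480x640x3 uint8, blue, green, red; 480x640 float32, m along the optical axis (not along the pixel's ray), 0 where there is no reading.
- r.calibration(name): a dict with "fx", "fy", "cx", "cy" (pixels), "eye" and "attitude" of the camera in the world. Camera axes: x right, y up, looking along -z (the intrinsics and any distortion apply to the point x, -y, -z); pixel columns grow to the right and rows downward; lengths in m; the calibration is good to about 2 mm. A picture is of the moment at which its call begins. calibration takes no time and is no camera call.
- r.sign_off(): hands the job in; it is judged then, once.
Trained networks look in the newest picture that a camera, given by its name, has taken for a name from the list of things; names that differ only in an ending like _2 or _b are one class to them, and where a whole thing is asked for, a point or a joint stands for the part that bears it (a point fixed in the world has none). Each returns a list of dicts, best first, with "conf" (0 to 1); they miss things now and then, are a little off and sometimes report something else, mostly with a low value. They report only what shows in the picture. A call takes as long as a camera call. They do not tell look-alikes from the thing itself.
- r.trace(camera, target): "pixels" (480x640 bool, what is visible of it) and "bbox" ([left, top, right, bottom] in pixels, round what is visible of it).
- r.pinpoint(camera, target): "xy" ([column, row] in pixels: a listed point, or the origin of a listed thing).
The state is a dict: "clock": time; "qpos": joint angles; "qvel": joint speeds; "effort": joint torques, N m; "position": TCP position; "eef_rot": TCP orientation; "force": force on the tool from outside, world axes, zero at the start; "torque": the same for the moment, N m; "finger_gap": finger opening in m; "gripper_force": force on a finger pad.
Only numpy, scipy, OpenCV 4.12 (cv2) and the standard library are available. Lean on these libraries where they do the work, as an engineer would, in place of code of your own. Each camera call takes 0.05 s, during which the arm holds its last target. There are 200 camera calls.

## Working session

There is one attempt and no reset: what is moved stays moved. The work goes in short steps, Python scripts to look and compute and a shell command to move; the robot and the scene stay as the last step left them, time stands still between calls to the robot, and variables do not carry over. Pictures are saved under pics/ and viewed, at most 10 in all, crops included, and the job is handed in when it is done.

```bash
mkdir -p pics; ls; cat > h.py <<'E'
import numpy as np, cv2
from scipy.spatial.transform import Rotation as R
from station import r
def cal(n):
    c=r.calibration(n); A=np.array(c["attitude"],float)
    if A.shape==(3,3): M=A
    elif A.size==3: M=R.from_rotvec(A).as_matrix()
    else: M=R.from_quat(A).as_matrix()
    return c,M
def ray(n,uv):
    c,M=cal(n); uv=np.atleast_2d(np.array(uv,float))
    K=np.array([[c["fx"],0,c["cx"]],[0,c["fy"],c["cy"]],[0,0,1.]])
    D=np.array(c.get("distortion",c.get("dist",[0,0,0,0])),float)
    p=cv2.undistortPoints(uv[:,None],K,D)[:,0]
    return np.array(c["eye"]),np.c_[p[:,0],-p[:,1],-np.ones(len(p))]@M.T
def at_z(n,uv,z):
    e,d=ray(n,uv); return e+d*((z-e[2])/d[:,2])[:,None]
def at_d(n,uv,dep):
    e,d=ray(n,uv); return e+d*np.atleast_1d(dep)[:,None]
E
python3 - <<'E'
from h import *
for n in("side","top"):
    print(n,r.calibration(n)); p,d=r.read_camera(n); cv2.imwrite(f"pics/{n}0.png",p); np.save(f"{n}0.npy",d)
    for t in ["spreader","stand","hotplate","jar","spare_plate"]:
        print(t,[(round(x["conf"],2),x["bbox"]) for x in r.trace(n,t)])
    for t,z in [("stand_edge",.05),("stop_foot",.05),("spreader",.05),("stand",0),("hotplate",0),("flux",0),("tub",0),("spool",0),("jar",0)]:
        print(t,[(round(x["conf"],2),np.round(x["xy"]),at_z(n,x["xy"],z).round(4)) for x in r.pinpoint(n,t)])
print(r.observe())
E
```

```text
pics
side {'fx': 462.54438311979607, 'fy': 462.54438311979607, 'cx': 318.31864348738594, 'cy': 237.55635210625488, 'eye': array([0.39640245, 0.54274157, 0.76284219]), 'attitude': array([ 0.19061642, -0.95347214, -2.5366579 ])}
spreader [(0.91, [347.1, 270.8, 379.2, 316.0]), (0.84, [271.8, 300.9, 342.6, 341.8])]
stand [(0.74, [259.0, 291.5, 359.5, 358.7]), (0.57, [327.2, 194.9, 388.0, 232.4])]
hotplate [(0.62, [327.0, 192.6, 392.6, 231.9])]
jar [(0.62, [306.8, 245.1, 326.3, 272.2])]
spare_plate []
stand_edge [(0.58, array([352., 331.]), array([[0.5051, 0.1466, 0.05  ]]))]
stop_foot [(0.9, array([350., 202.]), array([[ 0.633 , -0.1442,  0.05  ]])), (0.59, array([262., 258.]), array([[0.7274, 0.0768, 0.05  ]]))]
spreader [(0.96, array([362., 289.]), array([[0.5229, 0.0572, 0.05  ]])), (0.57, array([308., 317.]), array([[0.5874, 0.1564, 0.05  ]]))]
stand [(0.92, array([311., 333.]), array([[0.5802, 0.1574, 0.    ]]))]
hotplate [(0.56, array([367., 220.]), array([[ 0.5924, -0.1561,  0.    ]])), (0.34, array([228., 303.]), array([[0.7543, 0.1687, 0.    ]]))]
flux [(0.78, array([227., 300.]
[... 1568 characters left out ...]
.6492, 0.0044, 0.    ]]))]
{'clock': 1.5, 'qpos': array([-1.41209948e+00,  3.58798353e-01,  1.51037871e+00, -1.20854948e-05,
        1.27249899e+00, -1.15105444e-01]), 'qvel': array([-0.00019581,  0.00082429, -0.00080169,  0.00028738, -0.00022811,
       -0.00088028]), 'effort': array([ 1.44468388e-03, -5.27580392e+01, -2.79033673e+01, -2.56602794e-05,
        1.90955077e-03,  2.58492935e-05]), 'position': array([ 0.16221888, -0.57763622,  0.23127588]), 'eef_rot': array([-3.11211575e+00, -4.28739634e-01,  2.09953902e-05]), 'force': array([ 0.19442542, -0.44553428,  0.8890153 ]), 'torque': array([-0.0061376 , -0.0197082 , -0.04461291]), 'gripper_force': 0.0, 'finger_gap': 0.08552121723168242}
```

```bash
python3 - <<'E'
from h import *
p=cv2.imread("pics/top0.png"); cv2.imwrite("pics/topc.png",cv2.resize(p[160:320,200:420],None,fx=3.6,fy=3.6,interpolation=cv2.INTER_CUBIC))
# copper mask
hsv=cv2.cvtColor(p,cv2.COLOR_BGR2HSV)
for n,t in(("top","spreader"),("top","stand"),("top","hotplate"),("side","spreader")):
    r.read_camera(n)
    for x in r.trace(n,t):
        m=x["pixels"].astype(np.uint8)
        d=np.load(n+"0.npy"); v,u=np.nonzero(m); 
        z=np.median(at_d(n,np.c_[u,v],d[v,u])[:,2])
        q=at_z(n,np.c_[u,v],.053)
        rc=cv2.minAreaRect((q[:,:2]*1000).astype(np.float32))
        c=np.cov(q[:,:2].T); w,V=np.linalg.eigh(c)
        print(n,t,round(x["conf"],2),"z",z.round(4),"rect",np.round(rc[0],1),np.round(rc[1],1),round(rc[2],1),"pca",q.mean(0).round(4),np.degrees(np.arctan2(V[1,1],V[0,1])).round(1),np.sqrt(12*w).round(4), x["bbox"])
E
```

```text
top spreader 0.73 z 0.0022 rect [533.4  20.2] [39.  88.4] 45.7 pca [0.5323 0.02   0.053 ] 133.2 [0.0378 0.0885] [281.9, 265.2, 325.2, 301.2]
top spreader 0.59 z 0.0528 rect [586.6 159.2] [117.6  51.3] 10.3 pca [0.5859 0.1592 0.053 ] -171.4 [0.0492 0.1148] [223.9, 231.9, 253.4, 285.7]
top stand 0.95 z 0.0521 rect [581.5 153.2] [156.7  83. ] 11.4 pca [0.5751 0.1494 0.053 ] -170.3 [0.0969 0.1782] [219.1, 224.0, 267.7, 297.9]
top hotplate 0.58 z 0.0499 rect [570.8 154.5] [136.2  52.3] 9.7 pca [0.5272 0.1433 0.053 ] 169.6 [0.0474 0.1011] [229.8, 232.5, 260.5, 297.7]
top hotplate 0.57 z 0.0451 rect [ 614.3 -146.3] [118.2  71.6] 7.4 pca [ 0.6145 -0.1464  0.053 ] -172.6 [0.0697 0.1172] [360.6, 221.9, 400.6, 278.2]
side spreader 0.81 z 0.0029 rect [521.9  55.8] [36.6 83.8] 44.3 pca [0.5211 0.0569 0.053 ] 135.0 [0.0355 0.082 ] [347.6, 270.7, 379.2, 312.8]
side spreader 0.73 z 0.073 rect [759.7 167.1] [ 52.1 125.9] 43.4 pca [0.7551 0.1723 0.053 ] 134.0 [0.0466 0.1103] [206.7, 258.5, 242.1, 312.6]
side spreader 0.7 z 0.0537 rect [585.2 161.1] [120.8  50.5] 9.7 pca [0.5845 0.1616 0.053 ] -169.7 [0.0496 0.1206] [271.9, 298.8, 344.3, 341.1]
```

View pics/topc.png

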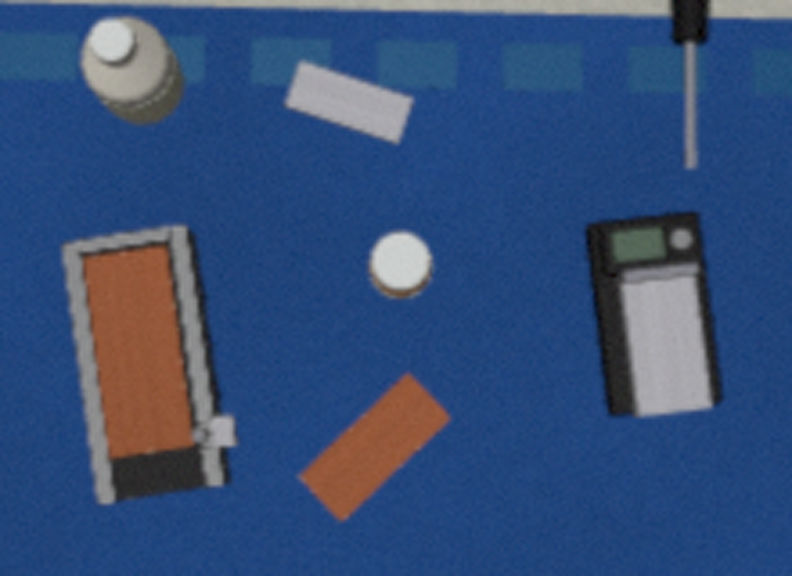

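View pics/side0.png

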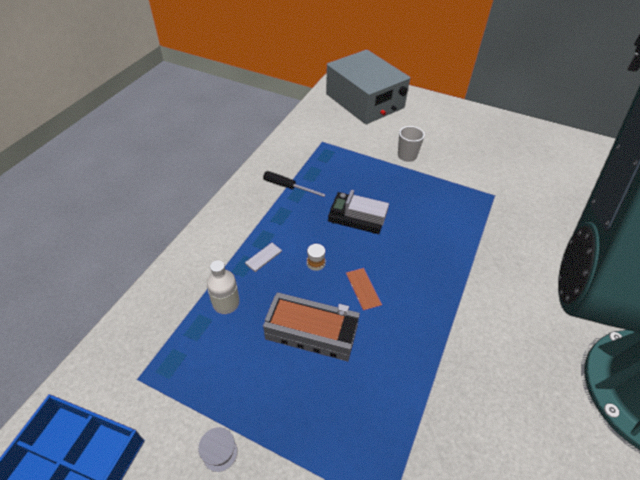

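```bash
cat >> h.py <<'E'
def cop(n,p,z=.053,box=None):
    hsv=cv2.cvtColor(p,cv2.COLOR_BGR2HSV); m=cv2.inRange(hsv,(3,110,70),(18,255,255))
    if box is not None: k=np.zeros_like(m); k[box[1]:box[3],box[0]:box[2]]=1; m=m*k
    num,l,s,_=cv2.connectedComponentsWithStats(m); out=[]
    for i in range(1,num):
        if s[i,4]<300: continue
        c=max(cv2.findContours((l==i).astype(np.uint8),0,1)[0],key=len)[:,0].astype(float)
        q=at_z(n,c,z)[:,:2]*1000; rc=cv2.minAreaRect(q.astype(np.float32)); out.append([np.round(rc[0],1),np.round(rc[1],1),round(rc[2],1),s[i,:4]])
    return out
def go(x,y,z,yaw,o=None):
    o=o or r.observe(); M=R.from_rotvec(o["eef_rot"]); P=np.array(o["position"])
    t=M.inv().apply(np.array([x,y,z])-P)/.15
    a=np.radians(yaw); G=R.from_matrix(np.array([[np.cos(a),np.sin(a),0],[np.sin(a),-np.cos(a),0],[0,0,-1]]))
    w=(M.inv()*G).as_rotvec()/(2*np.pi)
    print("t",t.round(4),"w",w.round(4))
E
python3 - <<'E'
from h import *
p={n:cv2.imread(f"pics/{n}0.png") for n in("top","side")}
for n in p:
    for o in cop(n,p[n]): print(n,o)
# bed / grey walls via height from top depth
d=np.load("top0.npy"); v,u=np.mgrid[0:480,0:640]; 
P=at_d("top",np.c_[u.ravel(),v.ravel()],d.ravel())
hsv=cv2.cvtColor(p["top"],cv2.COLOR_BGR2HSV)
for nm,box,z in(("bed",(360,215,402,282),.05),("stand",(215,220,266,302),.054)):
    m=np.zeros((480,640),np.uint8); s=np.s_[box[1]:box[3],box[0]:box[2]]
    H=P[:,2].reshape(480,640)
    m[s]=((abs(H[s]-.052)<.007)&((hsv[s][...,2]>120)if nm=="bed" else True))
    q=at_z("top",np.argwhere(m)[:,::-1],z)[:,:2]*1000
    rc=cv2.minAreaRect(q.astype(np.float32)); print(nm,rc)
o=r.observe(); go(.586+.03*.985,.159+.03*.174,.12,10,o)
E
```

```text
top [array([588. , 160.1]), array([121.3,  50.4]), 9.7, array([223, 228,  31,  60], dtype=int32)]
top [array([533.6,  19.3]), array([34.1, 86.9]), 44.1, array([284, 265,  40,  39], dtype=int32)]
side [array([ 977. , -781.2]), array([1259.9,  650.7]), 28.4, array([149,   0, 344,  99], dtype=int32)]
side [array([522.4,  56.1]), array([34.4, 85.6]), 44.3, array([347, 269,  34,  40], dtype=int32)]
side [array([585.7, 160.5]), array([122.6,  50.4]), 9.6, array([270, 300,  75,  40], dtype=int32)]
bed ((609.6279296875, -152.08029174804688), (107.51652526855469, 44.42143249511719), 7.372811794281006)
stand ((581.7545166015625, 151.52239990234375), (156.10655212402344, 84.72802734375), 10.030627250671387)
t [ 4.2469 -3.9443  0.7422] w [-0.     -0.      0.0158]
```

```bash

python3 -m jog '[{"tx":0.85,"ty":-0.79,"grip":-1},{"tx":0.85,"ty":-0.79,"grip":-1},{"tx":0.85,"ty":-0.79,"grip":-1},{"tx":0.85,"ty":-0.79,"grip":-1},{"tx":0.85,"ty":-0.79,"grip":-1}]' 40
python3 -m jog '[{"tx":0.85,"ty":-0.79,"grip":-1},{"tx":0.85,"ty":-0.79,"grip":-1},{"tx":0.85,"ty":-0.79,"grip":-1},{"tx":0.85,"ty":-0.79,"grip":-1},{"tx":0.85,"ty":-0.79,"grip":-1}]'
python3 -m jog '[{"tx":0.85,"ty":-0.79,"grip":-1},{"tx":0.85,"ty":-0.79,"grip":-1},{"tx":0.85,"ty":-0.79,"grip":-1},{"tx":0.85,"ty":-0.79,"grip":-1},{"tx":0.85,"ty":-0.79,"grip":-1}]'
python3 -m jog '[{"tx":0.85,"ty":-0.79,"grip":-1},{"tx":0.85,"ty":-0.79,"grip":-1},{"tx":0.85,"ty":-0.79,"grip":-1},{"tx":0.85,"ty":-0.79,"grip":-1},{"tx":0.85,"ty":-0.79,"grip":-1}]'
python3 -m jog '[{"tx":0.85,"ty":-0.79,"wz":0.0166,"grip":-1},{"tx":0.85,"ty":-0.79,"wz":0.0166,"grip":-1},{"tx":0.85,"ty":-0.79,"wz":0.0166,"grip":-1},{"tx":0.85,"ty":-0.79,"wz":0.0166,"grip":-1},{"tx":0.85,"ty":-0.79,"wz":0.0166,"grip":-1}]'
python3 -c "
from h import *
go(.6185,.1654,.075,9.7)"
```

```text
t [ 4.268  -3.9466  1.0422] w [-0.     -0.      0.0166]$[0]: bad value
$[0]: bad value
$[0]: bad value
$[0]: bad value
$[0]: bad value
```

```bash

python3 -m jog '[{"tx":0.85,"ty":-0.79,"tz":0,"wx":0,"wy":0,"wz":0,"grip":-1},{"tx":0.85,"ty":-0.79,"tz":0,"wx":0,"wy":0,"wz":0,"grip":-1},{"tx":0.85,"ty":-0.79,"tz":0,"wx":0,"wy":0,"wz":0,"grip":-1},{"tx":0.85,"ty":-0.79,"tz":0,"wx":0,"wy":0,"wz":0,"grip":-1}]' 40
```

```text
clock: 2.3
position: [0.254, -0.4251, 0.2311]
eef_rot: [-3.109, -0.43, -0.001]
force: [-0.1, -1.0, 0.6]
finger_gap: 0.0282
gripper_force: 0.0
```

```bash

python3 -m jog '[{"tx":0.85,"ty":-0.79,"tz":0,"wx":0,"wy":0,"wz":0,"grip":-1},{"tx":0.85,"ty":-0.79,"tz":0,"wx":0,"wy":0,"wz":0,"grip":-1},{"tx":0.85,"ty":-0.79,"tz":0,"wx":0,"wy":0,"wz":0,"grip":-1},{"tx":0.85,"ty":-0.79,"tz":0,"wx":0,"wy":0,"wz":0,"grip":-1}]' 40
python3 -m jog '[{"tx":0.85,"ty":-0.79,"tz":0,"wx":0,"wy":0,"wz":0,"grip":-1},{"tx":0.85,"ty":-0.79,"tz":0,"wx":0,"wy":0,"wz":0,"grip":-1},{"tx":0.85,"ty":-0.79,"tz":0,"wx":0,"wy":0,"wz":0,"grip":-1},{"tx":0.85,"ty":-0.79,"tz":0,"wx":0,"wy":0,"wz":0,"grip":-1}]' 40
python3 -m jog '[{"tx":0.85,"ty":-0.79,"tz":0,"wx":0,"wy":0,"wz":0,"grip":-1},{"tx":0.85,"ty":-0.79,"tz":0,"wx":0,"wy":0,"wz":0,"grip":-1},{"tx":0.85,"ty":-0.79,"tz":0,"wx":0,"wy":0,"wz":0,"grip":-1},{"tx":0.85,"ty":-0.79,"tz":0,"wx":0,"wy":0,"wz":0,"grip":-1}]' 40
python3 -m jog '[{"tx":0.85,"ty":-0.79,"tz":0,"wx":0,"wy":0,"wz":0.0166,"grip":-1},{"tx":0.85,"ty":-0.79,"tz":0,"wx":0,"wy":0,"wz":0.0166,"grip":-1},{"tx":0.85,"ty":-0.79,"tz":0,"wx":0,"wy":0,"wz":0.0166,"grip":-1},{"tx":0.85,"ty":-0.79,"tz":0,"wx":0,"wy":0,"wz":0.0166,"grip":-1},{"tx":0.85,"ty":-0.79,"tz":0,"wx":0,"wy":0,"wz":0.0166,"grip":-1},{"tx":0.85,"ty":-0.79,"tz":0,"wx":0,"wy":0,"wz":0.0166,"grip":-1}]' 40
python3 -c "
from h import *
go(.6185,.1654,.075,9.7)"
```

```text
clock: 2.7
position: [0.3445, -0.277, 0.2314]
eef_rot: [-3.11, -0.431, -0.001]
force: [0.6, 0.0, 0.5]
finger_gap: -0.0
gripper_force: 0.0
clock: 3.1
position: [0.4357, -0.1288, 0.2316]
eef_rot: [-3.111, -0.432, -0.002]
force: [-0.2, -0.6, -0.2]
finger_gap: 0.0001
gripper_force: 0.0
clock: 3.5
position: [0.527, 0.02, 0.2316]
eef_rot: [-3.111, -0.432, -0.003]
force: [-0.6, -0.8, 0.8]
finger_gap: -0.0003
gripper_force: 0.0
clock: 4.1
position: [0.6154, 0.1653, 0.2309]
eef_rot: [3.13, 0.268, -0.002]
force: [-0.9, -0.4, -0.1]
finger_gap: -0.0
gripper_force: 0.0
t [0.0216 0.0025 1.0393] w [0.0001 0.0002 0.0002]
```

```bash

python3 -m jog '[{"tx":0.02,"ty":0,"tz":1,"wx":0,"wy":0,"wz":0,"grip":-1},{"tx":0.02,"ty":0,"tz":1,"wx":0,"wy":0,"wz":0,"grip":-1},{"tx":0.02,"ty":0,"tz":1,"wx":0,"wy":0,"wz":0,"grip":-1},{"tx":0.02,"ty":0,"tz":1,"wx":0,"wy":0,"wz":0,"grip":-1},{"tx":0.02,"ty":0,"tz":1,"wx":0,"wy":0,"wz":0,"grip":-1},{"tx":0.02,"ty":0,"tz":1,"wx":0,"wy":0,"wz":0,"grip":-1}]'
python3 -c "
from h import *
p,d=r.read_camera('side'); cv2.imwrite('pics/s1.png',cv2.resize(p[230:400,220:420],None,fx=4,fy=3.5))
print(r.observe()['position'],r.observe()['force'])"
```

```text
clock: 4.7
position: [0.6208, 0.1654, 0.0845]
eef_rot: [-3.13, -0.265, -0.007]
force: [-0.0, -0.5, 0.5]
finger_gap: -0.0003
gripper_force: 0.0
[0.62112506 0.16561143 0.08478129] [-0.02200819 -0.19553344  0.06450634]
```

View pics/s1.png

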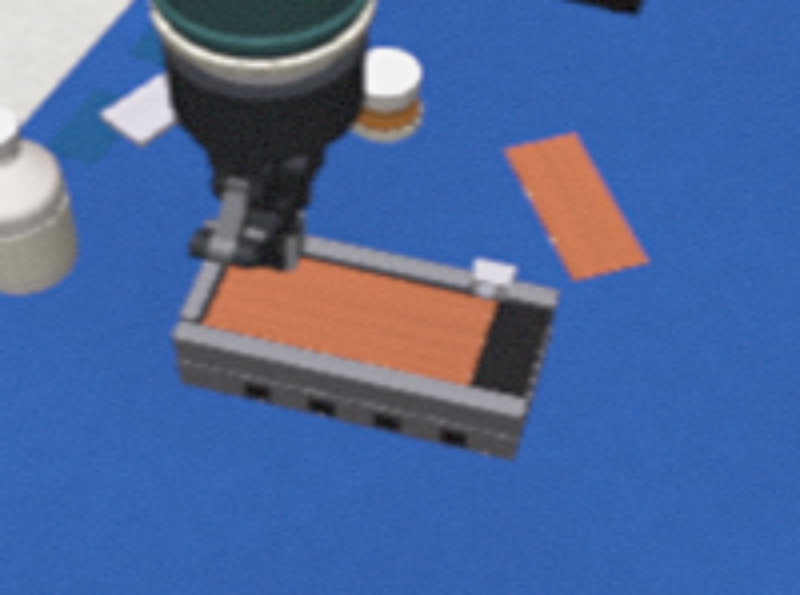

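```bash

python3 -m jog '[{"tx":-0.01,"ty":0,"tz":0.13,"wx":0,"wy":0,"wz":0,"grip":-1},{"tx":-0.01,"ty":0,"tz":0.13,"wx":0,"wy":0,"wz":0,"grip":-1},{"tx":-0.01,"ty":0,"tz":0.13,"wx":0,"wy":0,"wz":0,"grip":-1},{"tx":-0.01,"ty":0,"tz":0.13,"wx":0,"wy":0,"wz":0,"grip":-1},{"tx":-0.01,"ty":0,"tz":0.13,"wx":0,"wy":0,"wz":0,"grip":-1}]'

```

```text
clock: 5.25
position: [0.6181, 0.1656, 0.0631]
eef_rot: [-3.13, -0.266, -0.003]
force: [-0.1, -0.1, -1.0]
finger_gap: -0.0001
gripper_force: 0.0
```

```bash

python3 -m jog '[{"tx":0,"ty":0,"tz":0.03,"wx":0,"wy":0,"wz":0,"grip":-1},{"tx":0,"ty":0,"tz":0.05,"wx":0,"wy":0,"wz":0,"grip":-1},{"tx":0,"ty":0,"tz":0.05,"wx":0,"wy":0,"wz":0,"grip":-1},{"tx":0,"ty":0,"tz":0.05,"wx":0,"wy":0,"wz":0,"grip":-1}]'
python3 -m jog '[{"tx":0,"ty":0,"tz":0.006,"wx":0,"wy":0,"wz":0,"grip":-1},{"tx":0,"ty":0,"tz":0.006,"wx":0,"wy":0,"wz":0,"grip":-1}]'

```

```text
clock: 5.65
position: [0.617, 0.1654, 0.054]
eef_rot: [-3.13, -0.266, 0.001]
force: [0.1, 0.7, 0.4]
finger_gap: 0.0003
gripper_force: 0.0
clock: 5.85
position: [0.6172, 0.1654, 0.0533]
eef_rot: [-3.13, -0.266, 0.0]
force: [0.4, -0.3, 0.2]
finger_gap: 0.0
gripper_force: 0.0
```

```bash

python3 -m jog '[{"tx":0,"ty":0,"tz":0.006,"wx":0,"wy":0,"wz":0,"grip":-1},{"tx":0,"ty":0,"tz":0.006,"wx":0,"wy":0,"wz":0,"grip":-1}]'

```

```text
clock: 6.05
position: [0.6174, 0.1655, 0.053]
eef_rot: [-3.13, -0.266, -0.0]
force: [-1.5, -0.2, 4.9]
finger_gap: 0.0001
gripper_force: 2.4
```

```bash

python3 -m jog '[{"tx":0,"ty":0,"tz":0.004,"wx":0,"wy":0,"wz":0,"grip":-1},{"tx":0,"ty":0,"tz":0.004,"wx":0,"wy":0,"wz":0,"grip":-1}]'

```

```text
clock: 6.25
position: [0.6174, 0.1655, 0.0525]
eef_rot: [-3.13, -0.266, -0.001]
force: [-1.4, -0.2, 5.0]
finger_gap: 0.0004
gripper_force: 2.7
```

```bash

python3 -m jog '[{"tx":0,"ty":0,"tz":0.004,"wx":0,"wy":0,"wz":0,"grip":-1},{"tx":0,"ty":0,"tz":0.004,"wx":0,"wy":0,"wz":0,"grip":-1}]'

```

```text
clock: 6.45
position: [0.6174, 0.1655, 0.0519]
eef_rot: [-3.13, -0.266, -0.001]
force: [-1.0, -0.2, 5.7]
finger_gap: 0.0003
gripper_force: 2.7
```

```bash

python3 -m jog '[{"tx":0,"ty":0,"tz":0.004,"wx":0,"wy":0,"wz":0,"grip":-1},{"tx":0,"ty":0,"tz":0.004,"wx":0,"wy":0,"wz":0,"grip":-1}]'

```

```text
clock: 6.65
position: [0.6174, 0.1655, 0.0513]
eef_rot: [-3.13, -0.266, -0.001]
force: [-1.5, 0.2, 5.7]
finger_gap: 0.0002
gripper_force: 2.8
```

```bash

python3 -m jog '[{"tx":0,"ty":0,"tz":0.004,"wx":0,"wy":0,"wz":0,"grip":-1},{"tx":0,"ty":0,"tz":0.004,"wx":0,"wy":0,"wz":0,"grip":-1}]'

```

```text
clock: 6.85
position: [0.6175, 0.1655, 0.0507]
eef_rot: [-3.13, -0.266, -0.001]
force: [-1.1, -0.4, 4.5]
finger_gap: -0.0001
gripper_force: 2.5
```

```bash

python3 -m jog '[{"tx":0,"ty":0,"tz":0.004,"wx":0,"wy":0,"wz":0,"grip":-1},{"tx":0,"ty":0,"tz":0.004,"wx":0,"wy":0,"wz":0,"grip":-1}]'

```

```text
clock: 7.05
position: [0.6175, 0.1655, 0.0504]
eef_rot: [-3.13, -0.266, -0.001]
force: [-1.6, -1.0, 7.8]
finger_gap: 0.0002
gripper_force: 3.7
```

```bash

python3 -m jog '[{"tx":0,"ty":0,"tz":0.003,"wx":0,"wy":0,"wz":0,"grip":-1},{"tx":0,"ty":0,"tz":0.003,"wx":0,"wy":0,"wz":0,"grip":-1}]'

```

```text
clock: 7.25
position: [0.6175, 0.1655, 0.0503]
eef_rot: [-3.13, -0.266, -0.001]
force: [-2.8, -0.0, 9.5]
finger_gap: -0.0005
gripper_force: 4.9
```

```bash

python3 -m jog '[{"tx":0,"ty":0,"tz":0.004,"wx":0,"wy":0,"wz":0,"grip":-1},{"tx":0,"ty":0,"tz":0.004,"wx":0,"wy":0,"wz":0,"grip":-1}]'

```

```text
clock: 7.45
position: [0.6175, 0.1655, 0.0501]
eef_rot: [-3.13, -0.266, -0.001]
force: [-3.5, -0.1, 13.4]
finger_gap: 0.0001
gripper_force: 6.5
```

```bash

python3 -m jog '[{"tx":-0.015,"ty":0,"tz":0,"wx":0,"wy":0,"wz":0,"grip":-1},{"tx":-0.03,"ty":0,"tz":0,"wx":0,"wy":0,"wz":0,"grip":-1},{"tx":-0.045,"ty":0,"tz":0,"wx":0,"wy":0,"wz":0,"grip":-1},{"tx":-0.06,"ty":0,"tz":0,"wx":0,"wy":0,"wz":0,"grip":-1}]'

```

```text
clock: 7.85
position: [0.6128, 0.1646, 0.0506]
eef_rot: [-3.129, -0.266, -0.014]
force: [4.1, 1.1, 6.4]
finger_gap: -0.0003
gripper_force: 3.0
```

```bash

python3 -m jog '[{"tx":0,"ty":0,"tz":0.004,"wx":0,"wy":0,"wz":0,"grip":-1},{"tx":0,"ty":0,"tz":0.004,"wx":0,"wy":0,"wz":0,"grip":-1}]'
python3 -c "
from h import *
p,d=r.read_camera('side'); print(cop('side',p,.0505)[-1])"
```

```text
clock: 8.05
position: [0.6122, 0.1645, 0.0502]
eef_rot: [-3.13, -0.266, -0.012]
force: [2.8, 1.3, 9.6]
finger_gap: -0.0002
gripper_force: 5.0
[array([580.7, 159.3]), array([122.5,  48.7]), 9.6, array([273, 306,  74,  34], dtype=int32)]
```

```bash

python3 -m jog '[{"tx":-0.01,"ty":0,"tz":0.003,"wx":0,"wy":0,"wz":0,"grip":-1},{"tx":-0.02,"ty":0,"tz":0.005,"wx":0,"wy":0,"wz":0,"grip":-1},{"tx":-0.03,"ty":0,"tz":0.005,"wx":0,"wy":0,"wz":0,"grip":-1},{"tx":-0.04,"ty":0,"tz":0.005,"wx":0,"wy":0,"wz":0,"grip":-1},{"tx":-0.05,"ty":0,"tz":0.005,"wx":0,"wy":0,"wz":0,"grip":-1}]'

```

```text
clock: 8.6
position: [0.6071, 0.1637, 0.0503]
eef_rot: [-3.129, -0.265, -0.019]
force: [5.4, 1.9, 11.2]
finger_gap: -0.0001
gripper_force: 5.2
```

```bash

python3 -m jog '[{"tx":-0.01,"ty":0,"tz":0.001,"wx":0,"wy":0,"wz":0,"grip":-1},{"tx":-0.02,"ty":0,"tz":0.001,"wx":0,"wy":0,"wz":0,"grip":-1},{"tx":-0.03,"ty":0,"tz":0.001,"wx":0,"wy":0,"wz":0,"grip":-1},{"tx":-0.04,"ty":0,"tz":0.001,"wx":0,"wy":0,"wz":0,"grip":-1},{"tx":-0.05,"ty":0,"tz":0.001,"wx":0,"wy":0,"wz":0,"grip":-1},{"tx":-0.06,"ty":0,"tz":0.001,"wx":0,"wy":0,"wz":0,"grip":-1},{"tx":-0.07,"ty":0,"tz":0.001,"wx":0,"wy":0,"wz":0,"grip":-1},{"tx":-0.08,"ty":0,"tz":0.001,"wx":0,"wy":0,"wz":0,"grip":-1}]'
python3 -c "
from h import *
p,d=r.read_camera('side'); print(cop('side',p,.0505)[-1])"
```

```text
clock: 9.4
position: [0.5955, 0.1618, 0.0502]
eef_rot: [-3.129, -0.265, -0.02]
force: [5.6, 2.0, 11.2]
finger_gap: 0.0001
gripper_force: 5.7
[array([563.9, 156.5]), array([122. ,  48.4]), 10.0, array([283, 309,  73,  34], dtype=int32)]
```

```bash

python3 -m jog '[{"tx":-0.015,"ty":0,"tz":0,"wx":0,"wy":0,"wz":0,"grip":-1},{"tx":-0.03,"ty":0,"tz":0.001,"wx":0,"wy":0,"wz":0,"grip":-1},{"tx":-0.045,"ty":0,"tz":0.001,"wx":0,"wy":0,"wz":0,"grip":-1},{"tx":-0.06,"ty":0,"tz":0.001,"wx":0,"wy":0,"wz":0,"grip":-1},{"tx":-0.075,"ty":0,"tz":0.001,"wx":0,"wy":0,"wz":0,"grip":-1},{"tx":-0.09,"ty":0,"tz":0.001,"wx":0,"wy":0,"wz":0,"grip":-1},{"tx":-0.105,"ty":0,"tz":0.001,"wx":0,"wy":0,"wz":0,"grip":-1},{"tx":-0.12,"ty":0,"tz":0.001,"wx":0,"wy":0,"wz":0,"grip":-1}]'

```

```text
clock: 10.25
position: [0.578, 0.159, 0.0502]
eef_rot: [-3.129, -0.265, -0.021]
force: [5.8, 2.0, 13.5]
finger_gap: 0.0002
gripper_force: 6.2
```

```bash

python3 -m jog '[{"tx":-0.015,"ty":0,"tz":0,"wx":0,"wy":0,"wz":0,"grip":-1},{"tx":-0.03,"ty":0,"tz":0,"wx":0,"wy":0,"wz":0,"grip":-1},{"tx":-0.045,"ty":0,"tz":0,"wx":0,"wy":0,"wz":0,"grip":-1},{"tx":-0.06,"ty":0,"tz":0,"wx":0,"wy":0,"wz":0,"grip":-1},{"tx":-0.075,"ty":0,"tz":0,"wx":0,"wy":0,"wz":0,"grip":-1},{"tx":-0.09,"ty":0,"tz":0,"wx":0,"wy":0,"wz":0,"grip":-1},{"tx":-0.105,"ty":0,"tz":0,"wx":0,"wy":0,"wz":0,"grip":-1},{"tx":-0.12,"ty":0,"tz":0,"wx":0,"wy":0,"wz":0,"grip":-1}]'
python3 -c "
from h import *
p,d=r.read_camera('side'); print(cop('side',p,.0505))
p,d=r.read_camera('top'); print(cop('top',p,.0505)); cv2.imwrite('pics/t2.png',p)"
```

```text
clock: 11.05
position: [0.5605, 0.156, 0.0501]
eef_rot: [-3.129, -0.265, -0.021]
force: [6.9, 2.9, 13.1]
finger_gap: -0.0004
gripper_force: 6.5
[[array([ 994.2, -813.8]), array([1264.4,  589.5]), 28.4, array([149,   0, 344,  88], dtype=int32)], [array([523.3,  55.1]), array([36. , 85.7]), 44.3, array([349, 269,  32,  40], dtype=int32)], [array([529.7, 151.2]), array([120. ,  50.3]), 8.1, array([302, 313,  73,  37], dtype=int32)]]
[[array([533.6,  19.3]), array([34.1, 87.2]), 44.1, array([284, 265,  40,  39], dtype=int32)]]
```

```bash

python3 -m jog '[{"tx":-0.015,"ty":0,"tz":0,"wx":0,"wy":0,"wz":0,"grip":-1},{"tx":-0.03,"ty":0,"tz":0,"wx":0,"wy":0,"wz":0,"grip":-1},{"tx":-0.045,"ty":0,"tz":0,"wx":0,"wy":0,"wz":0,"grip":-1},{"tx":-0.06,"ty":0,"tz":0,"wx":0,"wy":0,"wz":0,"grip":-1},{"tx":-0.075,"ty":0,"tz":0,"wx":0,"wy":0,"wz":0,"grip":-1},{"tx":-0.09,"ty":0,"tz":0,"wx":0,"wy":0,"wz":0,"grip":-1},{"tx":-0.105,"ty":0,"tz":0,"wx":0,"wy":0,"wz":0,"grip":-1}]'
python3 -c "
from h import *
p,d=r.read_camera('side'); print(cop('side',p,.0505)[-1]); cv2.imwrite('pics/s3.png',cv2.resize(p[250:400,250:450],None,fx=4,fy=4))"
```

```text
clock: 11.85
position: [0.545, 0.1534, 0.0501]
eef_rot: [-3.129, -0.265, -0.021]
force: [7.0, 2.7, 14.3]
finger_gap: -0.0002
gripper_force: 6.7
[array([515. , 149.3]), array([120.3,  50.4]), 9.1, array([311, 310,  72,  42], dtype=int32)]
```

View pics/s3.png

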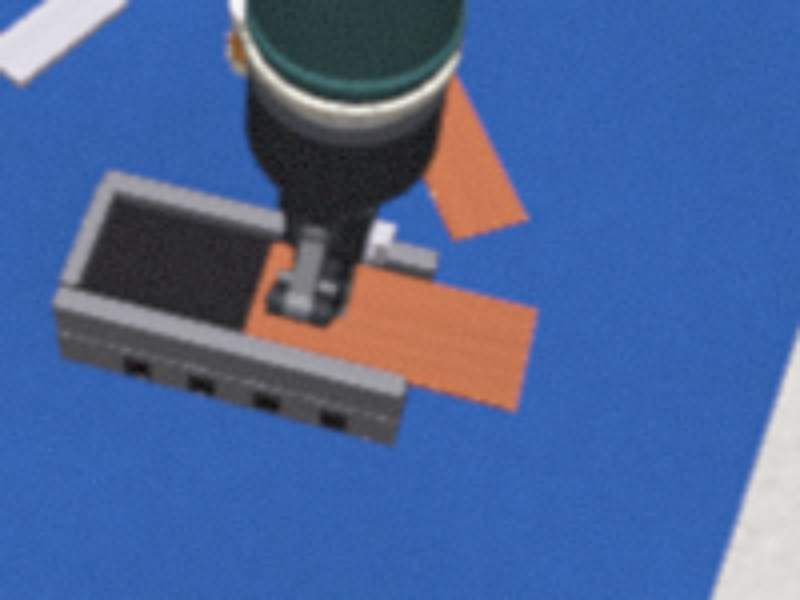

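```bash

python3 -m jog '[{"tx":0.02,"ty":0,"tz":0,"wx":0,"wy":0,"wz":0,"grip":-1},{"tx":0.02,"ty":0,"tz":-0.01,"wx":0,"wy":0,"wz":0,"grip":-1},{"tx":0.02,"ty":0,"tz":-0.03,"wx":0,"wy":0,"wz":0,"grip":-1},{"tx":0.02,"ty":0,"tz":-0.07,"wx":0,"wy":0,"wz":0,"grip":-1},{"tx":0.02,"ty":0,"tz":-0.3,"wx":0,"wy":0,"wz":0,"grip":-1},{"tx":0.02,"ty":0,"tz":-0.6,"wx":0,"wy":0,"wz":0,"grip":1},{"tx":0.02,"ty":0,"tz":-0.6,"wx":0,"wy":0,"wz":0,"grip":1},{"tx":0.02,"ty":0,"tz":-0.6,"wx":0,"wy":0,"wz":0,"grip":1}]'
python3 -c "
from h import *
p,d=r.read_camera('side'); print(cop('side',p,.053)); cv2.imwrite('pics/s4.png',cv2.resize(p[250:400,250:450],None,fx=4,fy=4))
p,d=r.read_camera('top'); print(cop('top',p,.053)); print(r.observe()['position'])"
```

```text
clock: 12.7
position: [0.5416, 0.1524, 0.1379]
eef_rot: [-3.13, -0.266, -0.003]
force: [-0.3, 0.2, -0.1]
finger_gap: 0.0435
gripper_force: 0.0
[[array([1151.7, -732. ]), array([905.9, 571.1]), 28.4, array([149,   0, 250,  85], dtype=int32)], [array([522.3,  56.4]), array([34.5, 85.2]), 44.3, array([347, 269,  34,  40], dtype=int32)], [array([514. , 148.3]), array([120.6,  51.2]), 9.1, array([311, 309,  73,  42], dtype=int32)]]
[[array([533.6,  19.3]), array([34.1, 86.9]), 44.1, array([284, 265,  40,  39], dtype=int32)], [array([495.8, 137.1]), array([77.2, 34.4]), 7.6, array([241, 282,  17,  39], dtype=int32)]]
[0.53987622 0.15218442 0.13585878]
```

View pics/s4.png

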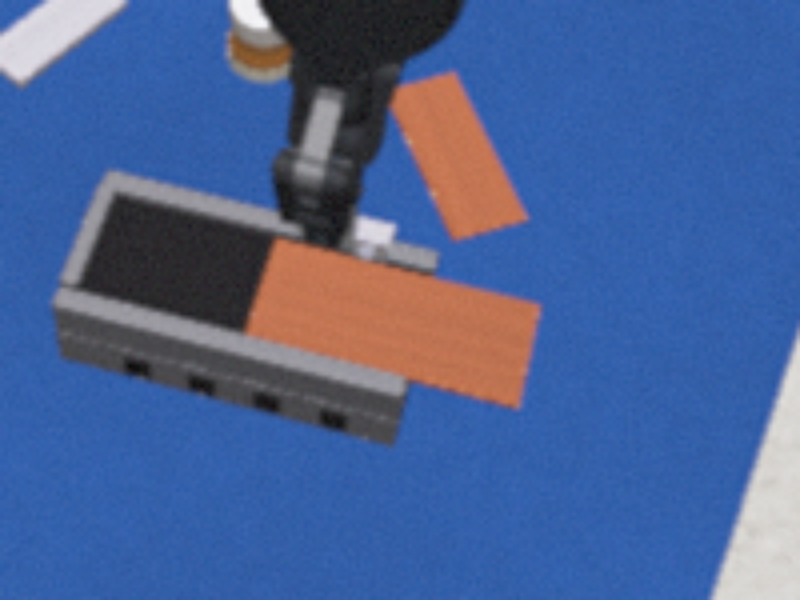

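```bash
python3 -c "
from h import *
go(.4785,.1424,.09,9.4)"
```

```text
t [-0.4136 -0.0047  0.3067] w [-0.      0.0004  0.0009]
```

```bash

python3 -m jog '[{"tx":-0.414,"ty":-0.005,"tz":0.1,"wx":0,"wy":0,"wz":0.001,"grip":1},{"tx":-0.414,"ty":-0.005,"tz":0.1,"wx":0,"wy":0,"wz":0.001,"grip":1},{"tx":-0.414,"ty":-0.005,"tz":0.3,"wx":0,"wy":0,"wz":0.001,"grip":1},{"tx":-0.414,"ty":-0.005,"tz":0.3,"wx":0,"wy":0,"wz":0.001,"grip":1},{"tx":-0.414,"ty":-0.005,"tz":0.3,"wx":0,"wy":0,"wz":0.001,"grip":1},{"tx":-0.414,"ty":-0.005,"tz":0.3,"wx":0,"wy":0,"wz":0.001,"grip":1}]'
python3 -c "
from h import *
go(.4785,.1424,.029,9.4)
p,d=r.read_camera('top'); print(cop('top',p,.053))
cv2.imwrite('pics/t5.png',cv2.resize(p[210:330,180:340],None,fx=5,fy=5))"
```

```text
clock: 13.4
position: [0.4804, 0.1428, 0.0921]
eef_rot: [-3.131, -0.256, -0.0]
force: [-0.6, 0.6, -0.1]
finger_gap: 0.086
gripper_force: 0.0
t [-1.290e-02  4.000e-04  4.206e-01] w [-0.     -0.     -0.0001]
[[array([535.5, 151.3]), array([79.7, 50.1]), 9.7, array([228, 262,  28,  38], dtype=int32)], [array([533.6,  19.3]), array([34. , 86.9]), 44.3, array([284, 265,  40,  39], dtype=int32)]]
```

View pics/t5.png

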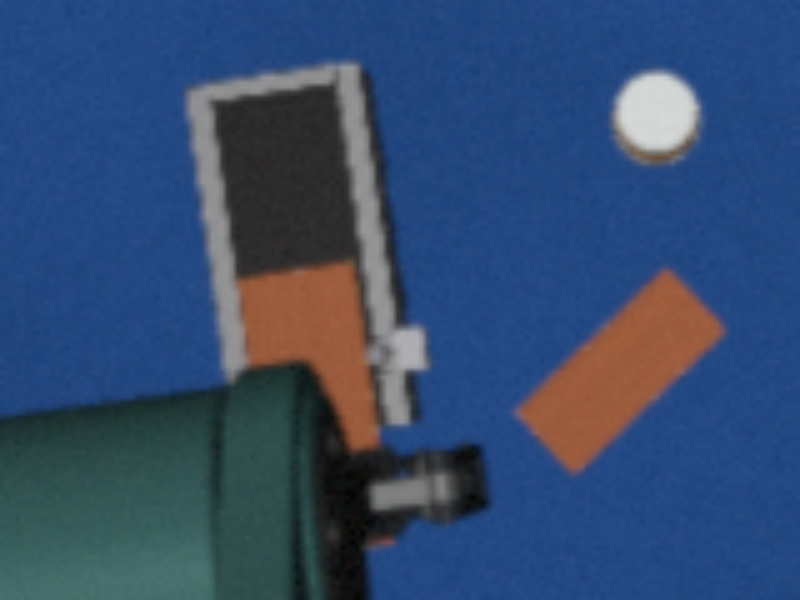

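```bash

python3 -m jog '[{"tx":0,"ty":0,"tz":0.15,"wx":0,"wy":0,"wz":0,"grip":1},{"tx":0,"ty":0,"tz":0.3,"wx":0,"wy":0,"wz":0,"grip":1},{"tx":0,"ty":0,"tz":0.41,"wx":0,"wy":0,"wz":0,"grip":1},{"tx":0,"ty":0,"tz":0.41,"wx":0,"wy":0,"wz":0,"grip":1},{"tx":0,"ty":0,"tz":0.41,"wx":0,"wy":0,"wz":0,"grip":1}]'

```

```text
clock: 13.95
position: [0.4804, 0.1428, 0.0309]
eef_rot: [-3.131, -0.256, -0.001]
force: [-1.1, -0.1, 0.6]
finger_gap: 0.0855
gripper_force: 0.0
```

```bash

python3 -m jog '[{"tx":0,"ty":0,"tz":0,"wx":0,"wy":0,"wz":0,"grip":0.4},{"tx":0,"ty":0,"tz":0,"wx":0,"wy":0,"wz":0,"grip":0.3},{"tx":0,"ty":0,"tz":0,"wx":0,"wy":0,"wz":0,"grip":0.2},{"tx":0,"ty":0,"tz":0,"wx":0,"wy":0,"wz":0,"grip":0.1},{"tx":0,"ty":0,"tz":0,"wx":0,"wy":0,"wz":0,"grip":0},{"tx":0,"ty":0,"tz":0,"wx":0,"wy":0,"wz":0,"grip":0}]' 25

```

```text
clock: 14.55
position: [0.4803, 0.1431, 0.0307]
eef_rot: [-3.131, -0.256, -0.002]
force: [0.1, 4.3, 4.0]
finger_gap: 0.0491
gripper_force: 25.4
```

```bash

python3 -m jog '[{"tx":0,"ty":-0.007,"tz":0,"wx":0,"wy":0,"wz":0,"grip":-1},{"tx":0,"ty":-0.007,"tz":0,"wx":0,"wy":0,"wz":0,"grip":-1},{"tx":0,"ty":-0.007,"tz":-0.02,"wx":0,"wy":0,"wz":0,"grip":-1},{"tx":0,"ty":-0.007,"tz":-0.05,"wx":0,"wy":0,"wz":0,"grip":-1},{"tx":0,"ty":-0.007,"tz":-0.1,"wx":0,"wy":0,"wz":0,"grip":-1},{"tx":0,"ty":-0.007,"tz":-0.15,"wx":0,"wy":0,"wz":0,"grip":-1},{"tx":0,"ty":-0.007,"tz":-0.2,"wx":0,"wy":0,"wz":0,"grip":-1},{"tx":0,"ty":-0.007,"tz":-0.2,"wx":0,"wy":0,"wz":0,"grip":-1}]' 70
python3 -c "
from h import *
p,d=r.read_camera('side'); print(cop('side',p,.081)); cv2.imwrite('pics/s6.png',cv2.resize(p[230:380,250:450],None,fx=4,fy=4)); print(r.observe()['torque'])"
```

```text
clock: 15.35
position: [0.4803, 0.1438, 0.0616]
eef_rot: [-3.131, -0.256, -0.003]
force: [1.3, 0.6, -1.6]
finger_gap: 0.0475
gripper_force: 72.3
[[array([ 968.6, -755.7]), array([1210.2,  564.2]), 28.4, array([149,   0, 344,  88], dtype=int32)], [array([533.6, 153.3]), array([80.2, 51.9]), 10.3, array([311, 301,  50,  36], dtype=int32)]]
[0.00269961 0.03114051 0.00616886]
```

View pics/s6.png

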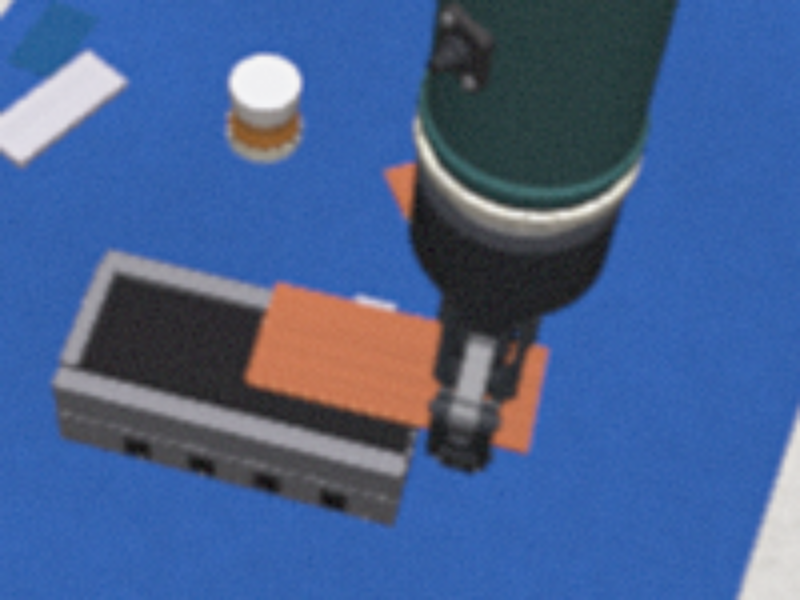

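```bash
python3 - <<'E'
from h import *
a=cv2.imread("pics/top0.png")[212:287,350:410]; b=cv2.imread("pics/side0.png")[185:240,320:400]
A=cv2.resize(a,None,fx=6,fy=6,interpolation=cv2.INTER_CUBIC); B=cv2.resize(b,None,fx=5,fy=5,interpolation=cv2.INTER_CUBIC)
im=np.zeros((450,770,3),np.uint8); im[:450,:360]=A; im[:275,365:765]=B; cv2.imwrite("pics/hp.png",im)
E
```

View pics/hp.png

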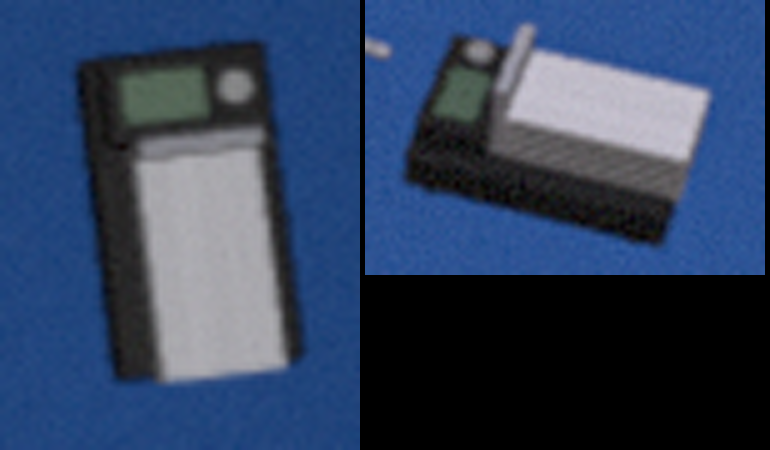

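```bash
python3 - <<'E'
from h import *
from scipy.optimize import least_squares
T=np.array([[160,381],[292,367],[136,158],[262,150]])/6+[350,212]-.4
S=np.array([[540-365,48],[508-365,122],[688-365,160],[709-365,92]])/5+[320,185]-.4
qt=at_z("top",T,.05)[:,:2]*1000; qs=at_z("side",S,.05)[:,:2]*1000
print(qt.round(1),qs.round(1))
mt=np.array([[-40,22],[-40,-22],[40,22],[40,-22]]); ms=np.array([[40,-22],[40,22],[-40,22],[-40,-22]])
def f(p,q,m):
    a=p[2]; return (m@np.array([[np.cos(a),np.sin(a)],[-np.sin(a),np.cos(a)]])+p[:2]-q).ravel()
for q,m in((qt,mt),(qs,ms),(np.r_[qt,qs],np.r_[mt,ms])):
    s=least_squares(f,[600,-150,.13],args=(q,m),x_scale=[1,1,.01]); a=s.x[2]
    print(s.x[:2].round(1),np.degrees(a).round(2),"rms",np.sqrt((s.fun**2).mean()).round(2),"foot",(s.x[:2]+40*np.array([np.cos(a),np.sin(a)])).round(1))
E
```

```text
[[ 554.  -135.8]
 [ 559.7 -183.3]
 [ 634.  -126.9]
 [ 637.7 -172.5]] [[ 634.1 -172.5]
 [ 628.7 -123.7]
 [ 551.1 -137.4]
 [ 557.1 -180.3]]
[ 596.4 -154.6] 6.79 rms 1.15 foot [ 636.1 -149.9]
[ 592.8 -153.5] 7.7 rms 1.5 foot [ 632.4 -148.1]
[ 594.6 -154. ] 7.24 rms 1.91 foot [ 634.2 -149. ]
```

```bash

python3 -m jog '[{"tx":0,"ty":0,"tz":-0.15,"wx":0,"wy":0,"wz":0,"grip":-1},{"tx":0,"ty":0,"tz":-0.3,"wx":0,"wy":0,"wz":0,"grip":-1},{"tx":0,"ty":0,"tz":-0.3,"wx":0,"wy":0,"wz":0,"grip":-1}]'
python3 -c "
from h import *
go(.529,-.1625,.107,7.3)"
```

```text
clock: 15.7
position: [0.4815, 0.144, 0.1074]
eef_rot: [-3.131, -0.256, -0.007]
force: [1.0, 0.6, -1.3]
finger_gap: 0.0475
gripper_force: 72.5
t [-0.0196  2.0676  0.0029] w [-0.     -0.0007  0.0057]
```

```bash

python3 -m jog '[{"tx":0,"ty":0.1,"tz":0,"wx":0,"wy":0,"wz":0,"grip":-1},{"tx":0,"ty":0.25,"tz":0,"wx":0,"wy":0,"wz":0,"grip":-1},{"tx":0,"ty":0.4,"tz":0,"wx":0,"wy":0,"wz":0,"grip":-1},{"tx":0,"ty":0.55,"tz":0,"wx":0,"wy":0,"wz":0,"grip":-1},{"tx":0,"ty":0.7,"tz":0,"wx":0,"wy":0,"wz":0,"grip":-1},{"tx":0,"ty":0.85,"tz":0,"wx":0,"wy":0,"wz":0,"grip":-1},{"tx":0,"ty":1,"tz":0,"wx":0,"wy":0,"wz":0,"grip":-1}]'
python3 -m jog '[{"tx":0,"ty":0.15,"tz":0,"wx":0,"wy":0,"wz":0,"grip":-1},{"tx":0,"ty":0.3,"tz":0,"wx":0,"wy":0,"wz":0,"grip":-1},{"tx":0,"ty":0.45,"tz":0,"wx":0,"wy":0,"wz":0,"grip":-1},{"tx":0,"ty":0.6,"tz":0,"wx":0,"wy":0,"wz":0,"grip":-1},{"tx":-0.01,"ty":0.75,"tz":0,"wx":0,"wy":0,"wz":0.003,"grip":-1},{"tx":-0.02,"ty":0.9,"tz":0,"wx":0,"wy":0,"wz":0.0057,"grip":-1},{"tx":-0.02,"ty":1,"tz":0,"wx":0,"wy":0,"wz":0.0057,"grip":-1},{"tx":-0.02,"ty":1,"tz":0,"wx":0,"wy":0,"wz":0.0057,"grip":-1}]'
python3 -c "
from h import *
go(.529,-.1625,.04,7.3)"
```

```text
clock: 16.4
position: [0.5033, -0.0051, 0.1042]
eef_rot: [-3.131, -0.256, 0.002]
force: [-1.1, 0.1, -1.4]
finger_gap: 0.0478
gripper_force: 72.5
clock: 17.2
position: [0.5257, -0.1545, 0.1047]
eef_rot: [3.135, 0.198, 0.0]
force: [-0.4, 0.7, -1.6]
finger_gap: 0.0475
gripper_force: 72.5
t [0.0148 0.0558 0.4312] w [ 0.0001 -0.     -0.0002]
```

Correct laterally, come down to about 15 mm above the bed and look.

```bash

python3 -m jog '[{"tx":0.015,"ty":0.056,"tz":0,"wx":0,"wy":0,"wz":0,"grip":-1},{"tx":0.015,"ty":0.056,"tz":0.1,"wx":0,"wy":0,"wz":0,"grip":-1},{"tx":0.015,"ty":0.056,"tz":0.25,"wx":0,"wy":0,"wz":0,"grip":-1},{"tx":0.015,"ty":0.056,"tz":0.39,"wx":0,"wy":0,"wz":0,"grip":-1},{"tx":0.015,"ty":0.056,"tz":0.39,"wx":0,"wy":0,"wz":0,"grip":-1},{"tx":0.015,"ty":0.056,"tz":0.39,"wx":0,"wy":0,"wz":0,"grip":-1}]'
python3 - <<'E'
from h import *
go(.529,-.1625,.0325,7.3)
z=r.observe()["position"][2]+.0223
p,d=r.read_camera("side"); q,_=r.read_camera("top")
print(z,cop("side",p,z,(300,150,420,260)),cop("top",q,z,(350,200,450,330)))
im=np.zeros((450,770,3),np.uint8); im[:450,:360]=cv2.resize(q[212:287,350:410],None,fx=6,fy=6,interpolation=2); im[:300,365:765]=cv2.resize(p[180:240,320:400],None,fx=5,fy=5,interpolation=2); cv2.imwrite("pics/hp2.png",im)
E
```

```text
clock: 17.8
position: [0.5284, -0.1602, 0.0467]
eef_rot: [-3.134, -0.201, 0.002]
force: [0.8, 0.1, -0.8]
finger_gap: 0.0474
gripper_force: 72.5
t [0.0019 0.0161 0.0947] w [-0.0001  0.0002  0.0001]
0.06900416993096317 [[array([ 579.7, -151.4]), array([78.2, 49.3]), 8.5, array([355, 191,  39,  23], dtype=int32)]] [[array([ 583.9, -154.2]), array([78.7, 51.6]), 9.0, array([372, 241,  26,  41], dtype=int32)]]
```

View pics/hp2.png

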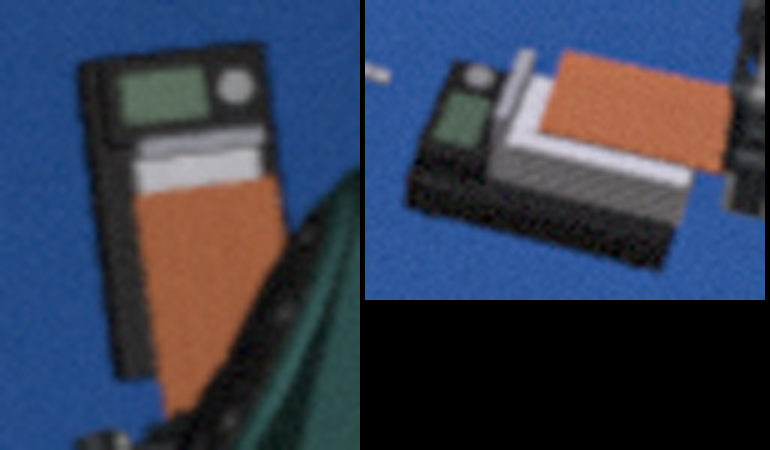

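```bash

python3 -m jog '[{"tx":0,"ty":0.012,"tz":0,"wx":0,"wy":0,"wz":0.0035,"grip":-1},{"tx":0,"ty":0.012,"tz":0.03,"wx":0,"wy":0,"wz":0.0035,"grip":-1},{"tx":0,"ty":0.012,"tz":0.03,"wx":0,"wy":0,"wz":0.0035,"grip":-1},{"tx":0,"ty":0.012,"tz":0.03,"wx":0,"wy":0,"wz":0.0035,"grip":-1}]'
python3 - <<'E'
from h import *
go(.529,-.1620,.0317,6.0)
z=r.observe()["position"][2]+.0223
p,d=r.read_camera("side"); q,_=r.read_camera("top")
print(z,cop("side",p,z,(300,150,420,260)),cop("top",q,z,(350,200,450,330)))
E
```

```text
clock: 18.3
position: [0.5288, -0.1626, 0.0423]
eef_rot: [-3.137, -0.165, 0.0]
force: [-0.5, -0.4, -1.7]
finger_gap: 0.0477
gripper_force: 72.5
t [ 0.0016 -0.0039  0.0709] w [-0.      0.      0.0001]
0.06464228743229515 [[array([ 580.1, -155.2]), array([78.3, 49.6]), 7.1, array([356, 191,  37,  24], dtype=int32)]] [[array([ 585.1, -157.2]), array([78.5, 49.8]), 7.4, array([375, 241,  24,  40], dtype=int32)]]
```

```bash

python3 -m jog '[{"tx":0,"ty":-0.004,"tz":0.025,"wx":0,"wy":0,"wz":0,"grip":-1},{"tx":0,"ty":-0.004,"tz":0.045,"wx":0,"wy":0,"wz":0,"grip":-1},{"tx":0,"ty":-0.004,"tz":0.055,"wx":0,"wy":0,"wz":0,"grip":-1},{"tx":0,"ty":-0.004,"tz":0.055,"wx":0,"wy":0,"wz":0,"grip":-1},{"tx":0,"ty":-0.004,"tz":0.055,"wx":0,"wy":0,"wz":0,"grip":-1}]'

```

```text
clock: 18.9
position: [0.5288, -0.162, 0.0339]
eef_rot: [-3.137, -0.165, 0.0]
force: [0.8, 0.5, -1.1]
finger_gap: 0.0476
gripper_force: 72.5
```

```bash

python3 -m jog '[{"tx":0,"ty":0,"tz":0.004,"wx":0,"wy":0,"wz":0,"grip":-1},{"tx":0,"ty":0,"tz":0.006,"wx":0,"wy":0,"wz":0,"grip":-1},{"tx":0,"ty":0,"tz":0.006,"wx":0,"wy":0,"wz":0,"grip":-1}]'

```

```text
clock: 19.2
position: [0.5289, -0.162, 0.0332]
eef_rot: [-3.137, -0.166, -0.0]
force: [-0.5, -0.5, -1.6]
finger_gap: 0.0474
gripper_force: 72.5
```

```bash

python3 -m jog '[{"tx":0,"ty":0,"tz":0.004,"wx":0,"wy":0,"wz":0,"grip":-1},{"tx":0,"ty":0,"tz":0.006,"wx":0,"wy":0,"wz":0,"grip":-1},{"tx":0,"ty":0,"tz":0.006,"wx":0,"wy":0,"wz":0,"grip":-1}]'

```

```text
clock: 19.5
position: [0.5289, -0.162, 0.0323]
eef_rot: [-3.137, -0.165, -0.0]
force: [0.6, 0.7, -1.0]
finger_gap: 0.0475
gripper_force: 72.5
```

```bash

python3 -m jog '[{"tx":0,"ty":0,"tz":0.004,"wx":0,"wy":0,"wz":0,"grip":-1},{"tx":0,"ty":0,"tz":0.005,"wx":0,"wy":0,"wz":0,"grip":-1},{"tx":0,"ty":0,"tz":0.005,"wx":0,"wy":0,"wz":0,"grip":-1}]'

```

```text
clock: 19.8
position: [0.5289, -0.162, 0.0317]
eef_rot: [-3.137, -0.165, -0.0]
force: [-1.1, 0.1, 2.1]
finger_gap: 0.0475
gripper_force: 72.8
```

```bash

python3 -m jog '[{"tx":0,"ty":0,"tz":0.003,"wx":0,"wy":0,"wz":0,"grip":-1},{"tx":0,"ty":0,"tz":0.003,"wx":0,"wy":0,"wz":0,"grip":-1}]'
python3 -c "
from h import *
print(r.observe()['torque'],r.observe()['force'])"
```

```text
clock: 20.0
position: [0.5289, -0.1621, 0.0313]
eef_rot: [-3.137, -0.165, -0.0]
force: [-1.9, -0.5, 3.7]
finger_gap: 0.0471
gripper_force: 73.0
[0.05789624 0.12626055 0.01749172] [-1.88102945 -0.50860486  3.69694621]
```

```bash

python3 -m jog '[{"tx":0,"ty":0,"tz":0,"wx":0,"wy":0,"wz":0,"grip":-1},{"tx":0.01,"ty":0,"tz":0,"wx":0,"wy":0,"wz":0,"grip":-1},{"tx":0.02,"ty":0,"tz":0,"wx":0,"wy":0,"wz":0,"grip":-1},{"tx":0.03,"ty":0,"tz":0,"wx":0,"wy":0,"wz":0,"grip":-1},{"tx":0.04,"ty":0,"tz":0,"wx":0,"wy":0,"wz":0,"grip":-1},{"tx":0.05,"ty":0,"tz":0,"wx":0,"wy":0,"wz":0,"grip":-1},{"tx":0.05,"ty":0,"tz":0,"wx":0,"wy":0,"wz":0,"grip":-1}]' 30

```

```text
clock: 20.7
position: [0.5367, -0.1612, 0.0314]
eef_rot: [-3.137, -0.166, -0.001]
force: [-1.6, 0.2, 7.1]
finger_gap: 0.048
gripper_force: 73.2
```

```bash

python3 -m jog '[{"tx":0.005,"ty":0,"tz":0,"wx":0,"wy":0,"wz":0,"grip":-1},{"tx":0.01,"ty":0,"tz":0,"wx":0,"wy":0,"wz":0,"grip":-1},{"tx":0.01,"ty":0,"tz":0,"wx":0,"wy":0,"wz":0,"grip":-1}]'

```

```text
clock: 21.0
position: [0.538, -0.1611, 0.0314]
eef_rot: [-3.137, -0.166, -0.0]
force: [-2.0, 0.8, 7.7]
finger_gap: 0.0477
gripper_force: 73.3
```

```bash

python3 -m jog '[{"tx":0.005,"ty":0,"tz":0,"wx":0,"wy":0,"wz":0,"grip":-1},{"tx":0.01,"ty":0,"tz":0,"wx":0,"wy":0,"wz":0,"grip":-1},{"tx":0.01,"ty":0,"tz":0,"wx":0,"wy":0,"wz":0,"grip":-1}]'

```

```text
clock: 21.3
position: [0.5395, -0.1609, 0.0315]
eef_rot: [-3.137, -0.166, -0.0]
force: [-2.5, -0.0, 8.4]
finger_gap: 0.0477
gripper_force: 73.3
```

```bash

python3 -m jog '[{"tx":0.005,"ty":0,"tz":-0.003,"wx":0,"wy":0,"wz":0,"grip":-1},{"tx":0.007,"ty":0,"tz":-0.003,"wx":0,"wy":0,"wz":0,"grip":-1},{"tx":0.007,"ty":0,"tz":-0.003,"wx":0,"wy":0,"wz":0,"grip":-1}]'

```

```text
clock: 21.6
position: [0.5405, -0.1608, 0.0317]
eef_rot: [-3.137, -0.166, -0.0]
force: [-1.1, 0.3, 5.1]
finger_gap: 0.0475
gripper_force: 73.1
```

```bash

python3 -m jog '[{"tx":0.007,"ty":0,"tz":0,"wx":0,"wy":0,"wz":0,"grip":-1},{"tx":0.007,"ty":0,"tz":0,"wx":0,"wy":0,"wz":0,"grip":-1},{"tx":0.007,"ty":0,"tz":0,"wx":0,"wy":0,"wz":0,"grip":-1}]'

```

```text
clock: 21.9
position: [0.5416, -0.1607, 0.0317]
eef_rot: [-3.137, -0.165, -0.0]
force: [-1.3, -0.2, 5.6]
finger_gap: 0.0476
gripper_force: 73.1
```

```bash

python3 -m jog '[{"tx":0.007,"ty":0,"tz":0,"wx":0,"wy":0,"wz":0,"grip":-1},{"tx":0.007,"ty":0,"tz":0,"wx":0,"wy":0,"wz":0,"grip":-1},{"tx":0.007,"ty":0,"tz":0,"wx":0,"wy":0,"wz":0,"grip":-1}]'

```

```text
clock: 22.2
position: [0.5419, -0.1606, 0.0317]
eef_rot: [-3.137, -0.166, 0.002]
force: [-3.7, -0.1, 6.7]
finger_gap: 0.0472
gripper_force: 73.2
```

```bash

python3 -m jog '[{"tx":0.007,"ty":0,"tz":0,"wx":0,"wy":0,"wz":0,"grip":-1},{"tx":0.007,"ty":0,"tz":0,"wx":0,"wy":0,"wz":0,"grip":-1},{"tx":0.007,"ty":0,"tz":0,"wx":0,"wy":0,"wz":0,"grip":-1}]'

```

```text
clock: 22.5
position: [0.542, -0.1606, 0.0316]
eef_rot: [-3.137, -0.166, 0.004]
force: [-6.1, -1.6, 8.6]
finger_gap: 0.0471
gripper_force: 73.4
```

```bash

python3 -m jog '[{"tx":-0.006,"ty":0,"tz":-0.003,"wx":0,"wy":0,"wz":0,"grip":-1},{"tx":-0.006,"ty":0,"tz":-0.003,"wx":0,"wy":0,"wz":0,"grip":0.13},{"tx":-0.006,"ty":0,"tz":-0.003,"wx":0,"wy":0,"wz":0,"grip":0.17},{"tx":-0.006,"ty":0,"tz":-0.003,"wx":0,"wy":0,"wz":0,"grip":0.2},{"tx":-0.006,"ty":0,"tz":-0.003,"wx":0,"wy":0,"wz":0,"grip":0.3},{"tx":-0.006,"ty":0,"tz":-0.003,"wx":0,"wy":0,"wz":0,"grip":0.4},{"tx":-0.006,"ty":0,"tz":-0.003,"wx":0,"wy":0,"wz":0,"grip":0.6},{"tx":-0.006,"ty":0,"tz":-0.003,"wx":0,"wy":0,"wz":0,"grip":0.6}]' 20
python3 - <<'E'
from h import *
z=.053
p,d=r.read_camera("side"); q,_=r.read_camera("top")
print(z,cop("side",p,z,(300,150,420,260)),cop("top",q,z,(350,200,450,330)))
E
```

```text
clock: 23.3
position: [0.5428, -0.1605, 0.032]
eef_rot: [-3.137, -0.166, -0.0]
force: [0.3, -0.2, -0.3]
finger_gap: 0.0682
gripper_force: 0.0
0.053 [[array([ 595.8, -153.3]), array([75.8, 49.7]), 7.0, array([348, 194,  37,  23], dtype=int32)]] [[array([ 598.4, -154.7]), array([75.9, 50.8]), 7.0, array([372, 236,  24,  38], dtype=int32)]]
```

```bash

python3 -m jog '[{"tx":0,"ty":0,"tz":0,"wx":0,"wy":0,"wz":0,"grip":1},{"tx":0,"ty":0,"tz":0,"wx":0,"wy":0,"wz":0,"grip":1},{"tx":0,"ty":0,"tz":-0.1,"wx":0,"wy":0,"wz":0,"grip":1},{"tx":0,"ty":0,"tz":-0.3,"wx":0,"wy":0,"wz":0,"grip":1},{"tx":0,"ty":0,"tz":-0.6,"wx":0,"wy":0,"wz":0,"grip":1},{"tx":0,"ty":0,"tz":-0.9,"wx":0,"wy":0,"wz":0,"grip":1},{"tx":-0.3,"ty":0,"tz":-1,"wx":0,"wy":0,"wz":0,"grip":1},{"tx":-0.6,"ty":0,"tz":-1,"wx":0,"wy":0,"wz":0,"grip":1}]'
python3 -m jog '[{"tx":0,"ty":0.3,"tz":0,"wx":0,"wy":0,"wz":0,"grip":1},{"tx":0,"ty":0.6,"tz":0,"wx":0,"wy":0,"wz":0,"grip":1},{"tx":0,"ty":0.9,"tz":0,"wx":0,"wy":0,"wz":0,"grip":1},{"tx":0,"ty":1,"tz":0,"wx":0,"wy":0,"wz":0,"grip":1},{"tx":0,"ty":1,"tz":0,"wx":0,"wy":0,"wz":0,"grip":1}]'
python3 - <<'E'
from h import *
z=.053
p,d=r.read_camera("side"); q,_=r.read_camera("top")
print(z,cop("side",p,z,(300,150,420,260)),cop("top",q,z,(350,200,450,330)))
im=np.zeros((600,770,3),np.uint8); im[:600,:360]=cv2.resize(q[212:312,350:410],None,fx=6,fy=6,interpolation=2); im[:300,365:765]=cv2.resize(p[180:240,320:400],None,fx=5,fy=5,interpolation=2); im[305:600,365:765]=cv2.resize(p,(400,295)); cv2.imwrite("pics/fin.png",im)
E
```

```text
clock: 24.2
position: [0.4551, -0.1714, 0.1851]
eef_rot: [3.133, 0.168, 0.01]
force: [0.2, -0.8, -0.6]
finger_gap: 0.0855
gripper_force: 0.0
clock: 24.7
position: [0.4691, -0.3215, 0.1819]
eef_rot: [3.137, 0.161, 0.001]
force: [-0.5, 0.3, -0.2]
finger_gap: 0.0854
gripper_force: 0.0
0.053 [[array([ 574.8, -155.9]), array([118.1,  49.6]), 7.0, array([348, 194,  58,  27], dtype=int32)]] [[array([ 577. , -157.6]), array([118.5,  51.1]), 7.1, array([372, 236,  30,  58], dtype=int32)]]
```

View pics/fin.png

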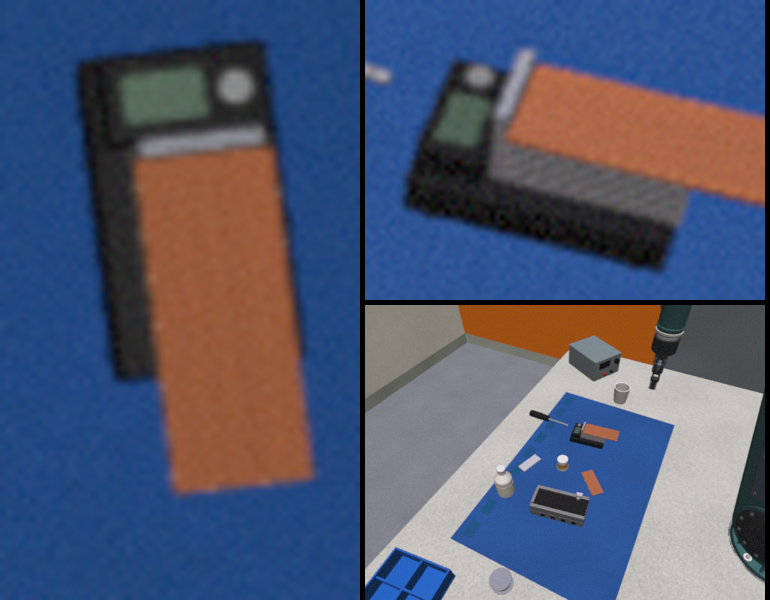

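The spreader lies flat and straight on the bed with its end at the stop: stop band at about (200,140) in the left crop, free end at about (240,485). Everything else is where it was.

```bash
python3 -c "
from station import r
print(r.sign_off())"
```

```text
the job is handed in; nothing more can be done
None
```

The larger copper spreader now lies flat and straight on the hot plate bed with its far end against the stop, nothing else looks moved in the final pictures, and the job was handed in at about 25 s.

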